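# Swap a battery pack from its charger to the cordless stirrer

## Robot

A 6-joint arm with a two-finger parallel gripper is mounted at the origin on a cart in front of the work surface, level with it; the furniture and walls round the work are solid. World frame = base frame: x ahead of the robot, y to its left, z up, the work surface at z = 0. Lengths are in m, angles in rad, forces in N, time in s.
With the tool pointing down it reaches from about 0.2 to 0.875 m from the base axis. Payload 3.4 kg.
Tool frame: the origin (TCP) lies midway between the tips of the shut fingers; the grasp point (between the pads) lies 19 mm behind it; z points along the fingers, y is the line along which they close (so a half turn about z gives the same grasp; the last joint's range is limited). The gripper opens to 94 mm and grips with 3 to 60 N. Pads are 16 mm wide; open, the fingers measure 119 mm over their backs; the gripper's body (75 mm by 177 mm) begins 78 mm behind the grasp point.
Start: joints at [-1.459, 0.276, 1.505, -0, 1.361, -0.121], TCP at [0.133, -0.56, 0.184] pointing down, gripper open.
Joint ranges: [-2.89, 2.89], [-0.75, 2.08], [0.22, 2.7], [-1.18, 4.32], [0.11, 2.71], [-2.7, 2.7]. Speed limits (rad/s): [2.57, 2.57, 3.14, 3.14, 3.14, 3.14].

## Interface

Orientations are given as a unit quaternion [w, x, y, z].
In Python, from rig import monitor, optics, r gives the robot as it stands. The module is installed in compiled form; this text tells all that it offers.
- The arm moves only by the tool jog_arm, never from a script. Its argument "moves" is text: rows parted by semicolons, each of 7 numbers parted by spaces: the turn, a rotation vector about the tool's x, y, z in degrees, then the shift along the tool's x, y, z in mm, then the finger opening in mm, from 0 to 94. In form: ax ay az x y z fingers; .... A call has 1 to 8 rows; each row shifts and turns the commanded pose from where the row before left it, along the tool's axes as they then stand; what a row does not reach is not made up. A row lasts 1/10 s, in which the tool goes at most 50 mm and 8.59 degrees, less where a joint would pass 70% of its speed; a pose out of reach is approached as far as the arm can. A call with a gripper value outside its range is refused whole. The fingers move at their own pace and stop on an object; "grip_force" is the grip in N (left out, the last holds). Time passes only in rows, so rows that do not move let the fingers close. It gives the time, the measured TCP pose, the force, the opening and the grip force at its end, in the units of the state.
- monitor.sense(): the state, without advancing time (a new reading comes with each control period).
- optics.grab_frame(name): name is "side" or "top"; returns a dict with "image" (480x640x3 uint8, blue, green, red), "K" (3x3 intrinsics, pixels), "camera_from_world" (4x4, takes a point from world to camera coordinates). Camera axes: x right, y up, looking along -z (the intrinsics and any distortion apply to the point x, -y, -z); pixel columns grow to the right and rows downward; lengths in m; the calibration is good to about 2 mm. A picture is of the moment at which its call begins. There is no depth.
- r.close_job(): hands the job in; it is judged then, once.
The state is a dict: "clock": time; "joints": joint angles; "qvel": joint speeds; "joint_torque": joint torques, N m; "ee_pos": TCP position; "tool_rot": TCP orientation; "wrist_force": force on the tool from outside, world axes, zero at the start; "ft_torque": the same for the moment, N m; "finger_gap": finger opening in m; "grasp_force": force on a finger pad.
Only numpy, scipy, OpenCV 4.12 (cv2) and the standard library are available. Lean on these libraries where they do the work, as an engineer would, in place of code of your own. Each camera call takes 0.05 s, during which the arm holds its last target. There are 200 camera calls.

## Task

Take the blue battery pack out of the charger by pressing the charger's orange release tab, then slide it gently along the stirrer's dovetail, contact end first, until the sprung catch clicks in. Give the seated pack a light tug straight back to prove that it is locked, then let go of it and leave it there; do not force anything and leave the other things on the bench alone.

Things in the scene. Friction and masses are not known exactly. Their poses are not given: they have to be found in the camera images.
- pack_center (a point): Loose battery pack, 0.28-0.42 kg: centre of its blue block with black band, 44 (x) x 34 (y) x 37 mm (z); grip across y. Its grey dovetail foot below is 50 mm long (x), 10 mm high, 50 mm wide at the underside, 38 at its top. Underside 28.5 mm below this point, top 18.5 mm above. +x: end that goes in first (brass contacts); z up. Starts locked in the charger.
- charger: Fixed black charger, 88 mm wide. Origin: underside, on the slide's centre line; +x: the way a pack slides in; z up. Bed at z = 20 mm: open apron x = -60 to -5 mm, then to x = 50 two grey rails 11 mm high (outer faces y = +-43 mm). Locked pack's centre: x = 22 mm. Pressing the catch lets a sprung orange pusher (6 N) drive it back to x = 8 mm.
- charger_mouth (a point): Mouth of the charger's rails, on the bed (5 mm behind its origin, 20 mm up), axes as the charger. A pack drawn back along -x is clear of the rails when its centre is 26 mm or more behind this point.
- charger_tab_site (a point): Middle of the top of the charger's ribbed orange release tab (18 x 28 mm), 30 mm above the bench, 52 mm ahead of the locked pack's centre. Press straight down 6 to 7 mm with 4 to 8 N; hard stop at 7 mm. It springs up when let go.
- charger_catch (a joint): How far the charger's catch is pressed down, m: 0 free, 0.0015 with its tooth in the pack's recess (start), over 0.005 releases the pack, 0.007 fully down.
- stirrer: Fixed white stirrer with a battery slide in front, 88 mm wide. Origin: underside, on the slide's centre line; +x: the way the pack slides in; z up. Bed at z = 20 mm: open apron x = -60 to -5 mm, then to x = 50 aluminium rails 11 mm high with 1.5 mm play a side; no pusher. Housing 124 mm wide, 59 mm high, x = 105 to 201 mm. Pack, slides and catches take at most 25 N.
- stirrer_mouth (a point): Mouth of the stirrer's rails, on the bed (5 mm behind its origin, 20 mm up), axes as the stirrer; flared by 6 mm a side over its first 10 mm. End stop and catch (blue tab) sit on one carriage clamped anywhere within 16 mm, its place unmeasured: the locked pack's centre is 25 to 41 mm ahead of this point, to be found by feel.
- stirrer_catch (a joint): How far the stirrer's catch is down, m: 0 free, 0.005 while the pack rides over its tooth, 0.0015 with the tooth in the pack's recess (locked). The pack meets the tooth's ramp 24 mm before the locked place (push 4 to 8 N), rides on it, then it snaps up. Beyond the locked place come 1 mm of play, a sprung black buffer (2.5 mm, 5 N/mm; bears 16 N) and a hard stop. A tug of 6 to 12 N proves the lock.
- timer: Bench timer, 62 x 68 x 18 mm, white; origin at the middle of its underside. A bystander.
- objective_case: Round case with black cap, 36 mm across, 50 mm high; origin at the middle of its underside. A bystander.
- coverslips: White box with blue lid, 32 x 32 x 21 mm; origin at the middle of its underside. A bystander.
- immersion_oil: Small amber bottle with black cap, 26 mm across, 46 mm high; origin at the middle of its underside. A bystander.
- petri_dish: Closed round dish, pink, 72 mm across, 15 mm high; origin at the middle of its underside. A bystander.
- slide_packet: White carton, 30 x 78 x 28 mm; origin at the middle of its underside. A bystander.

How it is judged:
By the outcome, as a careful person would: the job done as asked, in the order asked, and still so for the second after the job is handed in, with the robot touching nothing.
It also fails if it takes over 61 s, if anything falls off the work surface, if the arm or the gripper's body presses on something with over 40 N, if the wrist force passes 120 N, or if a joint passes its speed limit or range.

## Working session

There is one attempt and no reset: what is moved stays moved. The work goes in short steps, Python scripts to look and compute and a tool call to move; the robot and the scene stay as the last step left them, time stands still between calls to the robot, and variables do not carry over. Pictures are saved under pics/ and viewed, at most 10 in all, crops included, and the job is handed in when it is done.

Besides the shell and the picture viewer there is one more tool, called after ">>>" in YAML: its name, and indented under it one key for each argument. jog_arm: Moves the arm, as the interface text tells. Its arguments: {"type":"object","properties":{"moves":{"type":"string"},"grip_force":{"type":"number"}},"required":["moves"]}

```bash
mkdir -p pics
cat > h.py <<'E'
import numpy as np, cv2
from rig import monitor, optics, r
def cam(n):
    f=optics.grab_frame(n); return f
def ray(f,u,v):
    K=np.array(f["K"]);T=np.array(f["camera_from_world"]);d=np.linalg.inv(K)@[u,v,1]
    d=np.array([d[0],-d[1],-d[2]]);R=T[:3,:3];return -R.T@T[:3,3],R.T@d
def at(f,u,v,z):
    c,d=ray(f,u,v);return c+d*(z-c[2])/d[2]
def proj(f,p):
    T=np.array(f["camera_from_world"]);q=T[:3,:3]@np.array(p)+T[:3,3];k=np.array(f["K"])@[q[0],-q[1],-q[2]];return k[:2]/k[2]
E
python3 - <<'E'
from h import *
import pickle
for n in("top","side"):
    f=cam(n);cv2.imwrite(f"pics/{n}0.png",f["image"]);pickle.dump(f,open(n+".pkl","wb"));print(f["K"],f["camera_from_world"],[k for k in f])
s=monitor.sense();print(s)
E
```

```text
[[568.04899996   0.         316.40962151]
 [  0.         568.04899996 240.41712668]
 [  0.           0.           1.        ]] [[ 1.31403394e-02 -9.99913119e-01  1.04235812e-03 -3.19334308e-03]
 [ 9.97120839e-01  1.31814891e-02  7.46744977e-02 -4.88371165e-01]
 [-7.46817498e-02  5.81087557e-05  9.97207417e-01 -1.28809990e+00]
 [ 0.00000000e+00  0.00000000e+00  0.00000000e+00  1.00000000e+00]] ['image', 'K', 'camera_from_world']
[[495.85583449   0.         323.12146769]
 [  0.         495.85583449 239.70425787]
 [  0.           0.           1.        ]] [[-0.93730917 -0.34823472 -0.01356854  0.44520905]
 [ 0.18838683 -0.53904909  0.82093634 -0.14486961]
 [-0.29319265  0.76691503  0.57085849 -0.9362995 ]
 [ 0.          0.          0.          1.        ]] ['image', 'K', 'camera_from_world']
{'clock': 0.1, 'joints': array([-1.45901759e+00,  2.76552739e-01,  1.50595696e+00, -1.21832561e-05,
        1.36071704e+00, -1.20981599e-01]), 'qvel': array([-3.93413934e-04, -1.65349486e-03, -2.62538509e-03,  1.14790510e-03,
       -6.38105948e-05,  7.48624732e-04]), 'joint_torque': array([ 1.98723705e-03, -4.05454981e+01, -2.37779367e+01,  7.02318479e-02,
        2.98485265e-02, -4.36767448e-05]), 'ee_pos': array([ 0.13257296, -0.5589663 ,  0.18279907]), 'tool_rot': array([-8.17060682e-04,  9.93234989e-01,  1.16118856e-01, -2.19704660e-06]), 'wrist_force': array([ 1.1607514 , -0.49563205,  0.12976583]), 'ft_torque': array([ 0.01479298,  0.0194775 , -0.04615939]), 'grasp_force': 0.0, 'finger_gap': 0.09413149135861565}
```

View pics/top0.png

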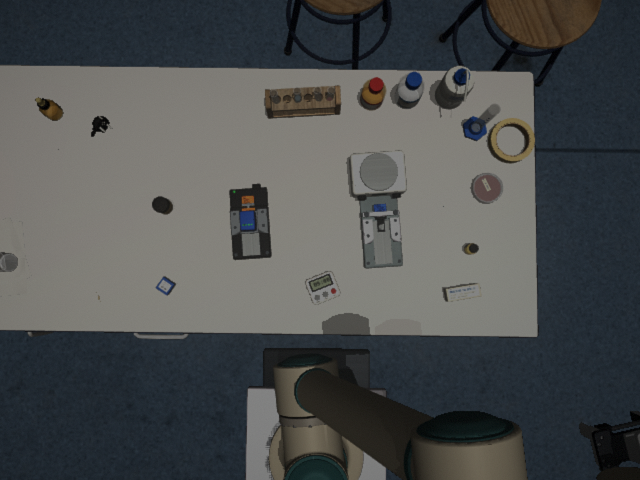

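View pics/side0.png

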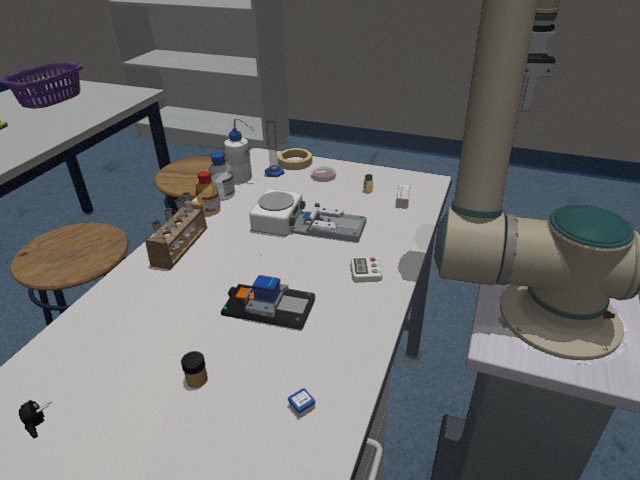

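The top view shows the charger around (250,222), with the orange tab at (248,203) and the blue pack at (248,220). The stirrer slide is around (381,230). In both, insertion runs up the image (world +x). I'll enlarge both.

Run:
```python
import cv2,numpy as np
a=cv2.imread("pics/top0.png");
l=cv2.resize(a[175:270,220:285],None,fx=6,fy=6,interpolation=cv2.INTER_CUBIC);r=cv2.resize(a[175:270,348:413],None,fx=6,fy=6,interpolation=cv2.INTER_CUBIC)
cv2.imwrite("pics/topc.png",np.hstack([l,r]))
b=cv2.imread("pics/side0.png")
l=cv2.resize(b[265:335,215:325],None,fx=7,fy=7,interpolation=cv2.INTER_CUBIC)
cv2.imwrite("pics/sidec.png",l)
```

```text
(no output)
```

View pics/topc.png

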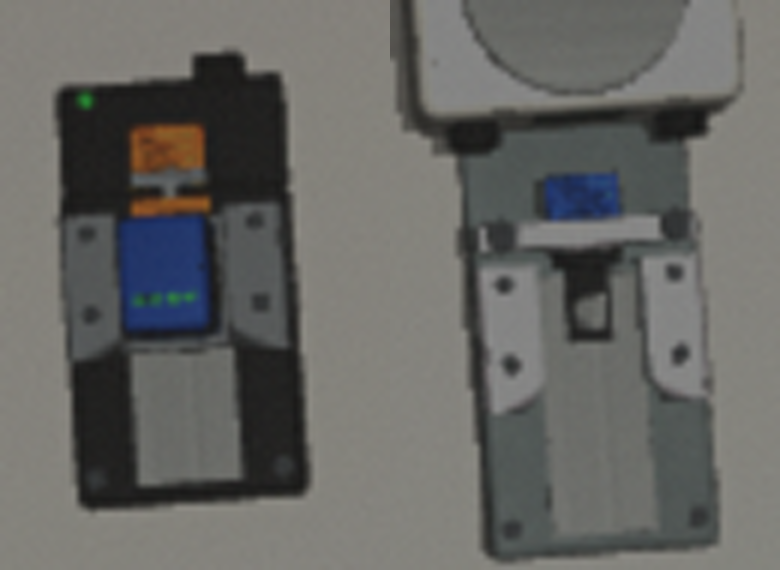

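View pics/sidec.png

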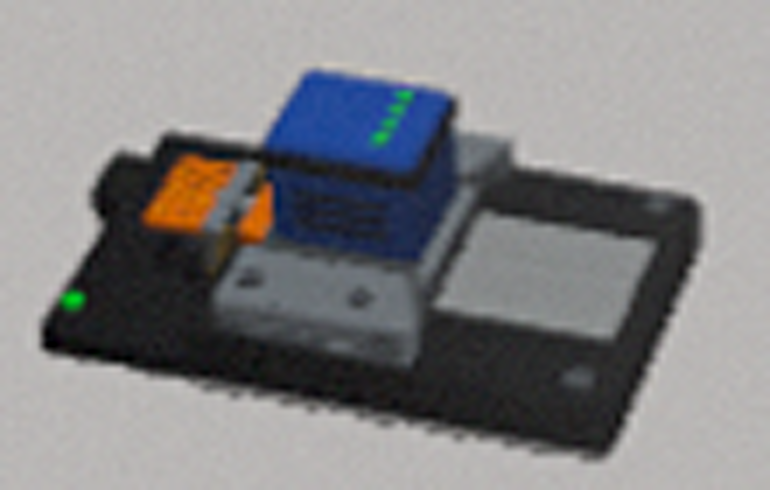

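The crops are readable. Charger rails' outer corners are at (65,203), (283,203), (73,360) and (293,348), and the pack top spans (118,220)–(214,330). Stirrer rail corners are at (480,262), (695,255), (490,415) and (708,398). I'll fit the poses from these.

```bash
cat > fit.py <<'E'
from h import *
import pickle
from scipy.optimize import least_squares
F={n:pickle.load(open(n+".pkl","rb")) for n in("top","side")}
L=lambda x,y:((x+.5)/6-.5+220,(y+.5)/6-.5+175)
Rr=lambda x,y:((x-390+.5)/6-.5+348,(y+.5)/6-.5+175)
S=lambda x,y:((x+.5)/7-.5+215,(y+.5)/7-.5+265)
m=1e-3
rail=[(50,43,31),(50,-43,31),(-5,43,31),(-5,-43,31)]
base=[(-60,44,20),(-60,-44,20)]
tabp=[(83,14,30),(83,-14,30),(65,14,30),(65,-14,30)]
pk=[(44,17,67),(44,-17,67),(0,17,67),(0,-17,67)]
ch=[("top",L(*p)) for p in[(65,203),(283,203),(73,360),(293,348),(80,500),(306,488),(131,125),(204,124),(133,172),(206,170),(118,220),(206,215),(125,333),(212,330)]]
chs=[("side",S(*p)) for p in[(268,142),(315,72),(415,187),(455,100)]]
st=[("top",Rr(*p)) for p in[(480,262),(695,255),(490,415),(708,398),(488,552),(716,542)]]
def fit(mod,obs):
    mod=np.array(mod)*m
    w=lambda q:np.c_[q[0]+mod[:,0]*np.cos(q[2])-mod[:,1]*np.sin(q[2]),q[1]+mod[:,0]*np.sin(q[2])+mod[:,1]*np.cos(q[2]),mod[:,2]]
    e=lambda q:np.concatenate([proj(F[c],p)-uv for p,(c,uv) in zip(w(q),obs)])
    s=least_squares(e,[.45,.15 if obs[0][1][0]<300 else -.15,0],loss="soft_l1");
    q=s.x;print(np.round(q[:2]*1000,1),np.degrees(q[2]).round(2));print(np.round(e(q).reshape(-1,2),1).tolist());return q
fit(rail+base+tabp+pk,ch);fit(tabp+pk,ch[6:]);fit(pk,chs);fit(pk,ch[10:]);fit(rail+base+tabp+pk+pk,ch+chs);fit(rail+base,st)
E
python3 fit.py
```

```text
[506.4 155.8] 4.37
[[-0.8, 2.2], [0.4, -0.1], [-0.9, -0.0], [0.1, -0.4], [-0.5, 1.0], [0.2, 0.6], [0.2, 0.2], [0.2, -0.4], [0.2, 0.2], [0.3, -0.3], [-0.3, -0.7], [0.4, -0.8], [-0.4, 0.1], [0.5, -0.3]]
[505.9 156.2] 4.29
[[0.0, 0.5], [0.1, -0.1], [0.1, 0.4], [0.2, -0.0], [-0.4, -0.5], [0.2, -0.6], [-0.5, 0.4], [0.3, -0.1]]
[503.6 164. ] 1.81
[[-1.0, 0.8], [-0.0, -0.2], [-0.1, -0.9], [1.3, 0.2]]
[505.5 156. ] 4.12
[[-0.3, -0.3], [0.4, -0.4], [-0.5, 0.5], [0.4, 0.2]]
[506.4 156.5] 4.22
[[-1.0, 2.2], [0.2, -0.1], [-1.2, -0.0], [-0.2, -0.3], [-0.9, 0.9], [-0.2, 0.6], [-0.0, 0.2], [0.0, -0.3], [0.0, 0.2], [0.1, -0.2], [-0.5, -0.7], [0.1, -0.8], [-0.7, 0.1], [0.2, -0.3], [-0.5, -1.3], [-0.3, -2.3], [0.6, -3.7], [1.3, -2.5]]
[ 491.3 -146.1] 3.63
[[-0.7, 0.5], [1.1, -0.2], [-1.0, -1.0], [0.4, -0.1], [-0.1, 0.4], [0.3, 0.2]]
```

>>> jog_arm:
  moves: "0 0 0 20 -20 0 0;0 0 0 32 -32 0 0;0 0 0 34 -34 0 0;0 0 0 34 -34 0 0;0 0 0 34 -34 0 0;0 0 0 34 -34 0 0;0 0 0 34 -34 0 0;0 0 0 34 -34 0 0"
  grip_force: 10

```text
clock: 0.9
ee_pos: [0.3231, -0.2494, 0.1834]
tool_rot: [-0.0, 0.993, 0.116, 0.0]
wrist_force: [1.5, 0.1, -0.5]
finger_gap: 0.0335
grasp_force: 0.0
```

>>> jog_arm:
  moves: "0 0 0 34 -34 0 0;0 0 0 34 -34 0 0;0 0 0 34 -34 0 0;0 0 0 34 -34 0 0;0 0 0 34 -34 0 0;0 0 0 34 -34 0 0;0 0 0 34 -34 0 0;0 0 0 34 -34 0 0"

```text
clock: 1.7
ee_pos: [0.525, 0.078, 0.1832]
tool_rot: [0.0, 0.993, 0.116, -0.0]
wrist_force: [0.3, 0.1, -0.6]
finger_gap: 0.0008
grasp_force: 0.0
```

>>> jog_arm:
  moves: "0 0 0 28 -26 10 0;0 0 0 28 -26 10 0;0 0 0 17.5 -16.7 10 0;0 0 4.5 0 0 20 0;0 0 4.5 0 0 20 0;0 0 0 0 0 20 0;0 0 0 0 0 0 0"

```text
clock: 2.4
ee_pos: [0.5775, 0.1595, 0.0902]
tool_rot: [0.0, 0.999, 0.038, -0.004]
wrist_force: [-0.1, 0.0, -0.5]
finger_gap: 0.0006
grasp_force: 0.0
```

Run:
```python
from h import *
p=monitor.sense()["ee_pos"];print(p)
im=[]
for n,(u0,v0,w,h) in(("top",(205,155,100,100)),("side",(195,235,130,100))):
    f=cam(n);print(n,proj(f,p));c=f["image"][v0:v0+h,u0:u0+w];im.append(cv2.resize(c,(400,400) if n=="top" else (400,308),interpolation=cv2.INTER_CUBIC))
a=np.zeros((400,800,3),np.uint8);a[:,:400]=im[0];a[:308,400:]=im[1];cv2.imwrite("pics/chk1.png",a)
```

```text
[0.57747074 0.15953233 0.09022445]
top [245.46115073 196.35634122]
side [241.78492945 265.25333349]
```

View pics/chk1.png

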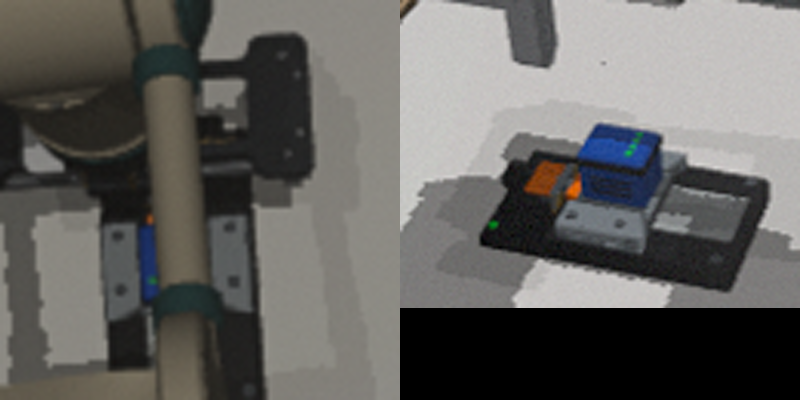

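The side crop shows the shut fingertip at about pixel (238,254), but the projected TCP is (242,265). The tab is untouched. I'll let the arm settle and check that difference numerically.

>>> jog_arm:
  moves: "0 0 0 0 0 0 0;0 0 0 0 0 0 0"

```text
clock: 2.7
ee_pos: [0.5812, 0.1599, 0.0948]
tool_rot: [-0.0, 0.999, 0.038, 0.001]
wrist_force: [-0.1, 0.4, 0.5]
finger_gap: 0.0003
grasp_force: 0.0
```

Run:
```python
from h import *
s=monitor.sense();p=s["ee_pos"];print(p,s["joints"],s["tool_rot"])
f=cam("side");print(proj(f,p),proj(f,p+[0,0,.019]))
g=cv2.cvtColor(f["image"],cv2.COLOR_BGR2GRAY)
for v in range(240,272,2):print(v,g[v,224:256:2])
```

```text
[0.58115167 0.15988444 0.09481813] [ 1.53135581e-01  3.75624338e-01  1.58403382e+00 -8.96492020e-05
  1.17958084e+00  1.64835539e+00] [-9.42605540e-05  9.99284772e-01  3.77962711e-02  1.17377874e-03]
[239.68806174 263.02380691] [238.56437476 254.88394382]
240 [197 197 117  91  86  88  92  72  80  75 162 193 195 194 194 196]
242 [193 198 168  87  92  89  90  77  73  74 152 194 191 196 192 194]
244 [195 195 175  87  90  90  88  80  71  77 138 198 193 195 194 193]
246 [195 197 180  84  92  91  90  89  69  82 124 196 196 193 195 195]
248 [194 196 199  83  91  89  88  88  72  76 114 194 194 197 196 195]
250 [196 195 196  98  89  90  90  91  73  70 145 197 193 192 193 195]
252 [194 194 198 124  91  92  88  92  74  64 175 197 195 195 195 195]
254 [192 193 195 192 175 111  85  77  63 109 201 197 198 196 196 193]
256 [196 196 198 195 196 198 202 194 188 189 195 193 195 200 196 198]
258 [198 196 196 196 197 195 195 195 196 195 194 194 195 196 196 193]
260 [193 195 198 196 194 196 197 193 195 194 196 195 194 194 194 195]
262 [195 196 196 196 195 193 197 193 191 195 196 196 193 194 196 192]
264 [198 194 195 194 199 198 198 195 195 197 193 192 199 193 197 194]
266 [197 196 194 196 197 192 196 196 194 197 196 195 198 194 197 196]
268 [194 194 197 196 198 195 193 193 191 180 184 179 181 183 184 199]
270 [197 197 184 181 185 180 180 181 179 183 179 181 180 181 179 182]
```

Run:
```python
from h import *
import pickle
T=pickle.load(open("top.pkl","rb"));S=pickle.load(open("side.pkl","rb"))
for n,u,v,z in(("case top",162,205,.05),("slips top",166,286,.021),("timer",323,288,.018),("oil",471,249,.046),("petri",487,188,.015),("charger tab",248,199,.03),("stirrer tab",377.5,207.5,.03),("tape",512,141,.01)):
    p=at(T,u,v,z);print(n,p.round(3),proj(S,p).round(1))
for f in(T,S):
    R=np.array(f["camera_from_world"]);print(-R[:3,:3].T@R[:3,3])
```

```text
case top [0.561 0.352 0.05 ] [196.8 355.9]
slips top [0.379 0.345 0.021] [303.3 395.4]
timer [ 0.38  -0.013  0.018] [367.5 264.1]
oil [ 0.472 -0.345  0.046] [369.4 176.4]
petri [ 0.616 -0.391  0.015] [324.5 171.3]
charger tab [0.581 0.161 0.03 ] [243.3 289.9]
stirrer tab [ 0.565 -0.136  0.03 ] [307.5 215. ]
tape [ 0.729 -0.452  0.01 ] [296.3 158.4]
[0.39080947 0.00331924 1.32097497]
[0.17007392 0.79500757 0.65946408]
```

Run:
```python
from h import *
import pickle
T=pickle.load(open("top.pkl","rb"))
p=np.array([.5775,.1595,.0902]);c,s=np.cos(np.radians(4.35)),np.sin(np.radians(4.35))
for h in(.097,.13,.16,.2):
  print(h,[proj(T,p+[x*c+.0885*s,x*s-.0885*c,h]).round(1).tolist() for x in(.0375,-.0375)])
f=cam("top");g=cv2.cvtColor(f["image"],cv2.COLOR_BGR2GRAY)
print(monitor.sense()["ee_pos"]);print("u",g[182,262:292]);print("v",g[158:206,276])
```

```text
0.097 [[282.3, 168.0], [284.5, 204.7]]
0.13 [[281.3, 164.6], [283.5, 202.4]]
0.16 [[280.4, 161.3], [282.6, 200.2]]
0.2 [[279.0, 156.7], [281.4, 197.0]]
[0.5808717  0.15986532 0.09455945]
u [ 71  70  73  71  52  34  34  34  35  36  33  35  33  35  36  40  37  37
  39  38  62 126 127 126 127 125 126 126 128 125]
v [137 137 133 100  39  33  33  32  35  41  33  35  35  36  36  36  33  36
  36  36  36  33  34  37  36  35  38  39  36  37  36  34  38  53  63  38
  36  35  32  28  42  49  66  73  72  83  83  91]
```

Both cameras agree on the bench objects and on the gripper's xy position. Only the tip height is in doubt, so I'll descend by feel.

>>> jog_arm:
  moves: "0 0 0 0 -1.5 15 0;0 0 0 0 0 20 0;0 0 0 0 0 15 0;0 0 0 0 0 5 0;0 0 0 0 0 0 0;0 0 0 0 0 0 0"

```text
clock: 3.4
ee_pos: [0.5809, 0.1614, 0.0394]
tool_rot: [-0.0, 0.999, 0.038, 0.001]
wrist_force: [0.0, 0.2, -0.2]
finger_gap: 0.0005
grasp_force: 0.0
```

Run:
```python
from h import *
s=monitor.sense();p=s["ee_pos"];print(p,s["wrist_force"])
f=cam("side");print(proj(f,p))
g=cv2.resize(f["image"][225:325,195:325],None,fx=6,fy=6,interpolation=cv2.INTER_CUBIC);cv2.imwrite("pics/chk2.png",g)
```

```text
[0.58090597 0.16142416 0.03938689] [ 0.03526958  0.17245528 -0.15217147]
[242.55878053 286.23446828]
```

View pics/chk2.png

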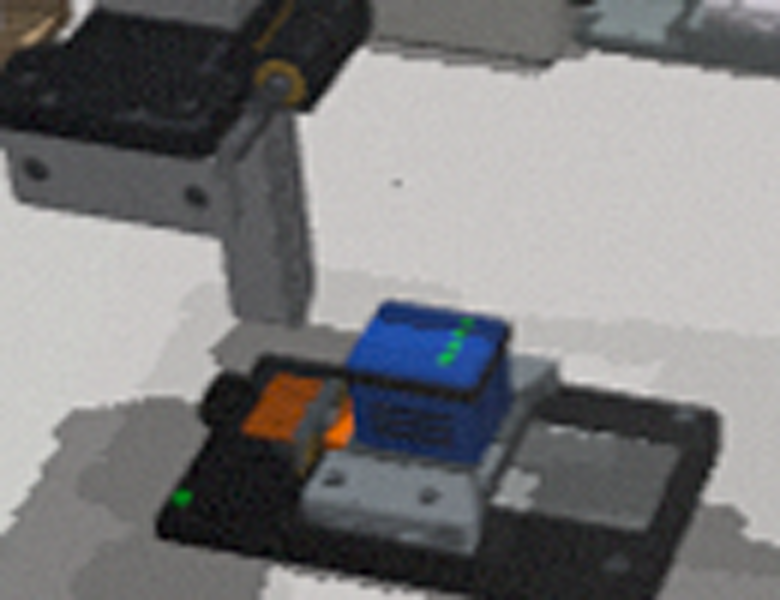

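The tip is at about crop (270,320) and the tab at (295,408), with no contact yet. I'll keep descending in small steps while watching the force.

>>> jog_arm:
  moves: "0 0 0 0 0 4 0;0 0 0 0 0 4 0;0 0 0 0 0 2 0;0 0 0 0 0 0 0"

```text
clock: 3.85
ee_pos: [0.5798, 0.1613, 0.0281]
tool_rot: [0.0, 0.999, 0.038, -0.0]
wrist_force: [-0.8, -0.4, 0.2]
finger_gap: 0.0009
grasp_force: 0.0
```

>>> jog_arm:
  moves: "0 0 0 0 0 3 0;0 0 0 0 0 0 0;0 0 0 0 0 3 0;0 0 0 0 0 0 0"

```text
clock: 4.25
ee_pos: [0.5798, 0.1613, 0.0221]
tool_rot: [0.0, 0.999, 0.038, -0.0]
wrist_force: [-0.9, -0.2, 0.8]
finger_gap: 0.0006
grasp_force: 0.0
```

>>> jog_arm:
  moves: "0 0 0 0 0 3 0;0 0 0 0 0 0 0;0 0 0 0 0 3 0;0 0 0 0 0 0 0"

```text
clock: 4.65
ee_pos: [0.5798, 0.1613, 0.0161]
tool_rot: [0.0, 0.999, 0.038, -0.0]
wrist_force: [-0.2, -0.1, -0.0]
finger_gap: 0.0005
grasp_force: 0.0
```

>>> jog_arm:
  moves: "0 0 0 0 0 2 0;0 0 0 0 0 2 0;0 0 0 0 0 0 0"

```text
clock: 4.95
ee_pos: [0.5799, 0.1613, 0.0122]
tool_rot: [0.0, 0.999, 0.038, -0.0]
wrist_force: [-0.6, 0.4, 1.2]
finger_gap: 0.0008
grasp_force: 0.0
```

Run:
```python
from h import *
s=monitor.sense();p=s["ee_pos"];print(p,s["wrist_force"])
f=cam("side")
g=cv2.resize(f["image"][255:310,215:295],None,fx=8,fy=8,interpolation=cv2.INTER_CUBIC);cv2.imwrite("pics/chk3.png",g)
```

```text
[0.57989404 0.16128026 0.01220515] [-0.63409731  0.38637018  1.16906588]
```

View pics/chk3.png

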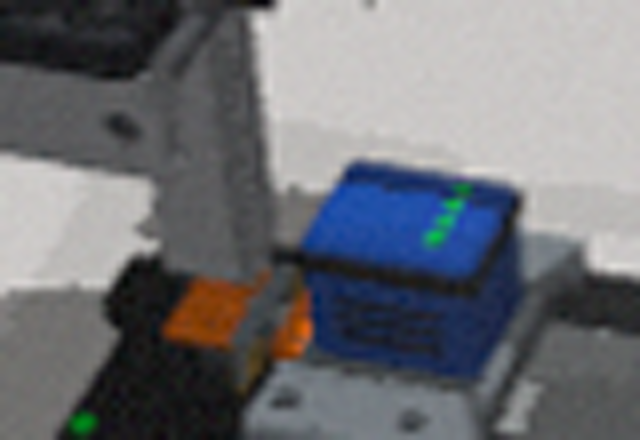

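The tip is at about (225,280) in the crop, just covering the tab's far edge and still clear of it. That leaves roughly 5–10 mm to go.

>>> jog_arm:
  moves: "0 0 0 0 0 2 0;0 0 0 0 0 2 0;0 0 0 0 0 0 0"

```text
clock: 5.3
ee_pos: [0.5799, 0.1613, 0.0082]
tool_rot: [0.0, 0.999, 0.038, -0.0]
wrist_force: [0.2, 0.2, -0.3]
finger_gap: 0.0002
grasp_force: 0.0
```

>>> jog_arm:
  moves: "0 0 0 0 0 1.5 0;0 0 0 0 0 1.5 0;0 0 0 0 0 0 0"

```text
clock: 5.6
ee_pos: [0.5803, 0.1613, 0.0057]
tool_rot: [0.0, 0.999, 0.038, 0.0]
wrist_force: [-0.4, -0.4, 2.3]
finger_gap: 0.0005
grasp_force: 1.0
```

Contact is at reported z ≈ 6 mm, where the tab top is 30 mm. So the fingertips sit about 24 mm above the reported TCP. Now pressing the tab.

>>> jog_arm:
  moves: "0 0 0 0 0 1.5 0;0 0 0 0 0 1.5 0;0 0 0 0 0 0 0"

```text
clock: 5.9
ee_pos: [0.5804, 0.1614, 0.0027]
tool_rot: [0.0, 0.999, 0.038, 0.0]
wrist_force: [-0.5, 0.4, 4.5]
finger_gap: 0.0003
grasp_force: 2.5
```

>>> jog_arm:
  moves: "0 0 0 0 0 1.2 0;0 0 0 0 0 0 0;0 0 0 0 0 0 0"

```text
clock: 6.2
ee_pos: [0.5804, 0.1613, 0.0017]
tool_rot: [0.0, 0.999, 0.038, 0.0]
wrist_force: [-0.2, -0.7, 5.7]
finger_gap: -0.0
grasp_force: 2.9
```

>>> jog_arm:
  moves: "0 0 0 0 0 1 0;0 0 0 0 0 0 0;0 0 0 0 0 0 0"

```text
clock: 6.5
ee_pos: [0.5805, 0.1614, 0.0011]
tool_rot: [0.0, 0.999, 0.038, 0.0]
wrist_force: [-1.5, -1.0, 7.5]
finger_gap: 0.0005
grasp_force: 3.8
```

```bash
cat >> h.py <<'E'
def blue(f,box=(240,270,300,320)):
    u0,v0,u1,v1=box;h=cv2.cvtColor(f["image"][v0:v1,u0:u1],cv2.COLOR_BGR2HSV)
    m=cv2.inRange(h,(105,120,60),(130,255,255));y,x=np.nonzero(m);return (x.mean()+u0).round(2),(y.mean()+v0).round(2),len(x)
E
python3 - <<'E'
from h import *
import pickle
print(blue(pickle.load(open("side.pkl","rb"))),blue(cam("side")))
E
```

```text
(np.float64(265.95), np.float64(287.45), 418) (np.float64(278.42), np.float64(290.08), 423)
```

>>> jog_arm:
  moves: "0 0 0 0 0 -15 0;0 0 0 0 0 -35 0;0 0 0 0 0 -45 60;0 0 0 0 0 0 60"

```text
clock: 6.95
ee_pos: [0.5847, 0.1621, 0.1008]
tool_rot: [-0.001, 0.999, 0.038, 0.006]
wrist_force: [1.1, 0.1, 0.8]
finger_gap: 0.0135
grasp_force: 0.0
```

Run:
```python
from h import *
import pickle
S=pickle.load(open("side.pkl","rb"));q=cam("side");b0=blue(S);b=blue(q);print(b0,b,monitor.sense()["ee_pos"])
c,s=np.cos(.075),np.sin(.075)
P=lambda x:np.array([.506+x*c,.156+x*s,.055])
for x in(22,12,8,4,0,-4,-8):print(x,proj(S,P(x/1e3))-proj(S,P(.022)))
```

```text
(np.float64(265.95), np.float64(287.45), 418) (np.float64(278.52), np.float64(289.99), 411) [0.5825845  0.16175251 0.09803269]
22 [0. 0.]
12 [4.94789915 0.89379479]
8 [6.93401636 1.25256952]
4 [8.92412728 1.61206569]
0 [10.91824399  1.97228546]
-4 [12.9163786   2.33323103]
-8 [14.91854324  2.6949046 ]
```

The pack has released and slid back to charger x ≈ -3 mm. I'll move over it with the fingers open.

>>> jog_arm:
  moves: "0 0 0 -20 0 0 64;0 0 0 -30 0 0 64;0 0 0 -28 0 0 64;0 0 0 0 0 15 64;0 0 0 0 0 15 64;0 0 0 0 0 0 64"

```text
clock: 7.6
ee_pos: [0.4991, 0.1549, 0.0621]
tool_rot: [0.001, 0.999, 0.038, -0.004]
wrist_force: [-0.8, 0.3, 0.1]
finger_gap: 0.0629
grasp_force: 0.0
```

Run:
```python
from h import *
s=monitor.sense();print(s["ee_pos"],s["wrist_force"])
f=cam("side");t=cam("top")
a=cv2.resize(f["image"][235:325,220:320],(440,396),interpolation=cv2.INTER_CUBIC)
b=cv2.resize(t["image"][175:265,215:295],(352,396),interpolation=cv2.INTER_CUBIC)
cv2.imwrite("pics/chk4.png",np.hstack([a,b]))
```

```text
[0.49907759 0.15489335 0.06212311] [-0.84750246  0.30589086  0.07701344]
```

View pics/chk4.png

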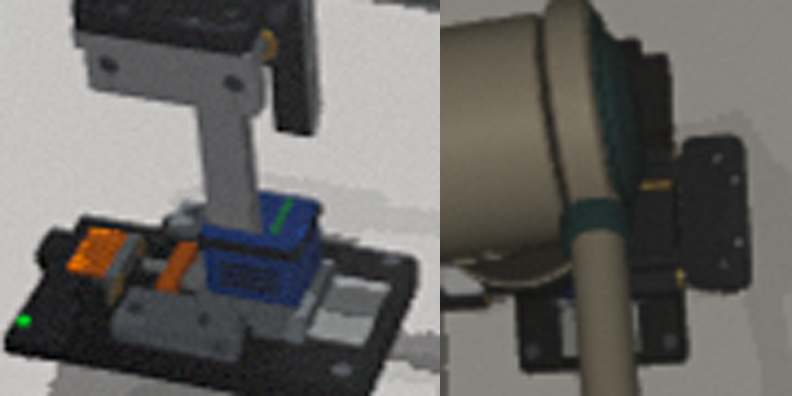

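Side view: the near finger tip is at about (235,228), above the front half of the pack's near side. The pack's top corners are at (305,258), (322,205) and (205,240), and the top view is hidden by the arm. I'll compute the x offset.

Run:
```python
from h import *
import pickle
S=pickle.load(open("side.pkl","rb"))
c,s=np.cos(.075),np.sin(.075)
W=lambda o,x,y,z:np.array([o[0]+(x*c-y*s)/1e3,o[1]+(x*s+y*c)/1e3,z/1e3])
X=lambda x,y:np.array([220+(x+.5)/4.4-.5,235+(y+.5)/4.4-.5])
b=np.array([-2,3])
print("tip mid seen",X(236,228),"pred",proj(S,W((.500,.155),0,38,86))+b,"edges",[(proj(S,W((.500,.155),dx,32,86))+b).round(1) for dx in(8,-8)], "seen",X(208,222),X(258,232))
ch=(.506,.156)
for x in(22,):
  print([(proj(S,W(ch,x+dx,dy,67))+b).round(1) for dx,dy in((22,17),(-22,17),(-22,-17))])
for x in(0,-4,-8):
  print(x,[(proj(S,W(ch,x+dx,dy,67))+b).round(1) for dx,dy in((22,17),(-22,17),(-22,-17))])
print("seen",X(205,240),X(305,258),X(322,205))
```

```text
tip mid seen [273.25       286.43181818] pred [271.19285922 290.09780149] edges [array([268.2, 287.3]), array([276.6, 288.8])] seen [266.88636364 285.06818182] [278.25       287.34090909]
[array([250.6, 286.5]), array([272.8, 290.5]), array([279.1, 279.2])]
0 [array([261.7, 288.5]), array([284.1, 292.5]), array([290.1, 281.2])]
-4 [array([263.7, 288.8]), array([286.1, 292.9]), array([292.1, 281.5])]
-8 [array([265.7, 289.2]), array([288.2, 293.3]), array([294.1, 281.9])]
seen [266.20454545 289.15909091] [288.93181818 293.25      ] [292.79545455 281.20454545]
```

>>> jog_arm:
  moves: "0 0 0 0 0 15 64;0 0 0 0 0 15 64;0 0 0 0 0 12 64;0 0 0 0 0 6 64;0 0 0 0 0 4 64;0 0 0 0 0 0 64"
  grip_force: 5

```text
clock: 8.3
ee_pos: [0.5024, 0.1554, 0.0131]
tool_rot: [0.0, 0.999, 0.038, -0.0]
wrist_force: [-0.5, -0.2, 0.5]
finger_gap: 0.0638
grasp_force: 0.0
```

>>> jog_arm:
  moves: "0 0 0 0 0 0 42;0 0 0 0 0 0 38;0 0 0 0 0 0 38;0 0 0 0 0 0 36"
  grip_force: 5

```text
clock: 8.7
ee_pos: [0.5027, 0.1556, 0.0137]
tool_rot: [-0.0, 0.999, 0.038, 0.0]
wrist_force: [-0.3, 1.1, 1.1]
finger_gap: 0.0372
grasp_force: 0.5
```

The -y finger seems to touch first, so I'll centre by about 1 mm and then close.

>>> jog_arm:
  moves: "0 0 0 0 -1.2 0 36;0 0 0 0 0 0 34;0 0 0 0 0 0 30;0 0 0 0 0 0 30"
  grip_force: 8

```text
clock: 9.1
ee_pos: [0.5024, 0.1569, 0.0135]
tool_rot: [-0.0, 0.999, 0.038, 0.0]
wrist_force: [0.4, 1.1, 1.1]
finger_gap: 0.0342
grasp_force: 8.0
```

>>> jog_arm:
  moves: "0 0 0 0 0 0 30;0 0 0 -2 0 0 30;0 0 0 -3 0 0 30;0 0 0 -4 0 0 30;0 0 0 0 0 0 30"
  grip_force: 30

```text
clock: 9.6
ee_pos: [0.4925, 0.1557, 0.0134]
tool_rot: [0.0, 0.999, 0.038, -0.0]
wrist_force: [0.7, -0.8, 1.9]
finger_gap: 0.0339
grasp_force: 30.0
```

>>> jog_arm:
  moves: "0 0 0 -6 0 0 30;0 0 0 -8 0 0 30;0 0 0 -8 0 0 30;0 0 0 -6 0 0 30;0 0 0 0 0 0 30"

```text
clock: 10.1
ee_pos: [0.4634, 0.1536, 0.0135]
tool_rot: [0.0, 0.999, 0.038, -0.001]
wrist_force: [-2.1, -0.6, 5.2]
finger_gap: 0.0343
grasp_force: 30.0
```

>>> jog_arm:
  moves: "0 0 0 0 0 -2 30;0 0 0 0 0 -4 30;0 0 0 0 0 -6 30;0 0 0 0 0 0 30"

```text
clock: 10.5
ee_pos: [0.466, 0.1539, 0.0258]
tool_rot: [-0.0, 0.999, 0.038, 0.0]
wrist_force: [0.1, 0.4, -3.1]
finger_gap: 0.0338
grasp_force: 30.0
```

Run:
```python
from h import *
s=monitor.sense();print(s["ee_pos"],s["wrist_force"],s["ft_torque"],s["tool_rot"])
f=cam("side");b=blue(f,(240,255,330,330));print(b)
a=cv2.resize(f["image"][230:330,230:330],(600,600),interpolation=cv2.INTER_CUBIC);cv2.imwrite("pics/chk5.png",a)
```

```text
[0.46597693 0.15391611 0.02583998] [ 0.12519282  0.40190869 -3.08335859] [ 0.0543961  -0.05147655 -0.02601377] [-1.88066813e-05  9.99283529e-01  3.78444277e-02  4.77886474e-04]
(np.float64(301.18), np.float64(290.09), 182)
```

View pics/chk5.png

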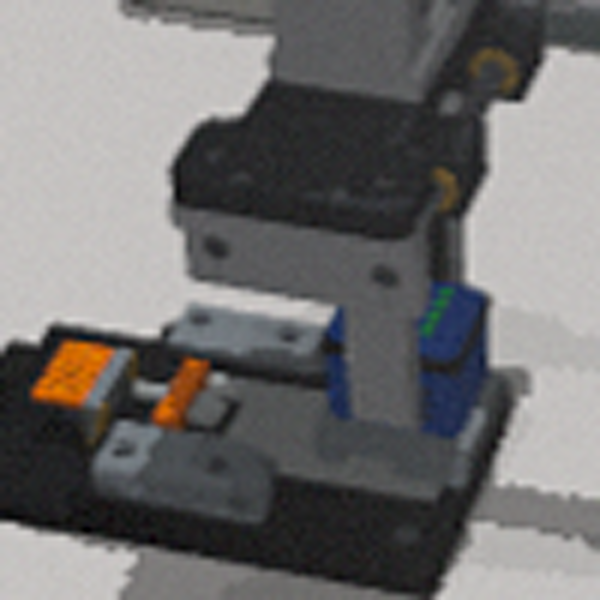

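The pack is held level above the charger apron (weight 3.1 N). I'll carry it to a point behind the stirrer mouth.

>>> jog_arm:
  moves: "0 0 0 0 0 -15 30;0 0 0 -5 10 -20 30;0 0 0 -6 30 -15 30;0 0 0 -6 40 0 30;0 0 0 -6 40 0 30;0 0 0 -6 40 0 30;0 0 0 -6 40 0 30;0 0 0 -5 40 0 30"

```text
clock: 11.35
ee_pos: [0.443, -0.09, 0.0753]
tool_rot: [-0.0, 0.999, 0.038, -0.0]
wrist_force: [0.1, -0.6, -2.6]
finger_gap: 0.0339
grasp_force: 30.0
```

>>> jog_arm:
  moves: "0 0 0 -4 30 0 30;0 0 0.7 0 20 0 30;0 0 0 0 9.5 0 30;0 0 0 0 0 15 30;0 0 0 0 0 20 30;0 0 0 0 0 0 30;0 0 0 0 0 0 30"

```text
clock: 12.05
ee_pos: [0.4438, -0.1475, 0.0403]
tool_rot: [-0.0, 0.999, 0.032, -0.001]
wrist_force: [0.3, -0.3, -2.7]
finger_gap: 0.0336
grasp_force: 30.0
```

>>> jog_arm:
  moves: "0 0 0 0 0.5 15 30;0 0 0 0 0 8 30;0 0 0 0 0 2 30;0 0 0 0 0 1 30;0 0 0 0 0 0 30"

```text
clock: 12.55
ee_pos: [0.4445, -0.1487, 0.0148]
tool_rot: [0.0, 0.999, 0.032, 0.0]
wrist_force: [-0.5, -0.7, -4.1]
finger_gap: 0.0339
grasp_force: 30.0
```

>>> jog_arm:
  moves: "0 0 0 0 0 0.8 30;0 0 0 0 0 0 30"

```text
clock: 12.75
ee_pos: [0.4443, -0.1488, 0.0138]
tool_rot: [0.0, 0.999, 0.032, 0.0]
wrist_force: [-0.6, 0.2, -3.7]
finger_gap: 0.0338
grasp_force: 30.0
```

>>> jog_arm:
  moves: "0 0 0 4 0 0 30;0 0 0 5 0 0 30;0 0 0 5 0 0 30;0 0 0 3 0 0 30;0 0 0 0 0 0 30"

```text
clock: 13.25
ee_pos: [0.4618, -0.1477, 0.0135]
tool_rot: [0.0, 0.999, 0.032, 0.0]
wrist_force: [0.1, -0.1, -3.2]
finger_gap: 0.0339
grasp_force: 30.0
```

>>> jog_arm:
  moves: "0 0 0 0 0 0.5 30;0 0 0 2 0 0 30;0 0 0 3 0 0 30;0 0 0 0 0 0 30"

```text
clock: 13.65
ee_pos: [0.4667, -0.1474, 0.0134]
tool_rot: [0.0, 0.999, 0.032, 0.001]
wrist_force: [-1.0, 0.9, 2.4]
finger_gap: 0.0337
grasp_force: 30.0
```

>>> jog_arm:
  moves: "0 0 0 2 0 0 30;0 0 0 2 0 0 30;0 0 0 2 0 0 30;0 0 0 0 0 0 30"

```text
clock: 14.05
ee_pos: [0.4725, -0.147, 0.0135]
tool_rot: [0.0, 0.999, 0.032, 0.0]
wrist_force: [-1.4, -0.7, 5.3]
finger_gap: 0.0337
grasp_force: 30.0
```

>>> jog_arm:
  moves: "0 0 0 0 0 -0.3 30;0 0 0 2 0 0 30;0 0 0 2 0 0 30;0 0 0 0 0 0 30"

```text
clock: 14.45
ee_pos: [0.4764, -0.1467, 0.0134]
tool_rot: [0.0, 0.999, 0.032, 0.0]
wrist_force: [-1.2, -0.5, 4.0]
finger_gap: 0.0336
grasp_force: 30.0
```

>>> jog_arm:
  moves: "0 0 0 2 0 0 30;0 0 0 2 0 0 30;0 0 0 0 0 0 30"

```text
clock: 14.75
ee_pos: [0.4804, -0.1464, 0.0134]
tool_rot: [0.0, 0.999, 0.032, 0.0]
wrist_force: [-1.8, 0.1, 4.4]
finger_gap: 0.0339
grasp_force: 30.0
```

>>> jog_arm:
  moves: "0 0 0 0 0 -0.3 30;0 0 0 2 0 0 30;0 0 0 2 0 0 30;0 0 0 0 0 0 30"

```text
clock: 15.15
ee_pos: [0.4844, -0.146, 0.0134]
tool_rot: [-0.0, 0.999, 0.032, 0.0]
wrist_force: [-0.6, -0.7, 0.7]
finger_gap: 0.0338
grasp_force: 30.0
```

>>> jog_arm:
  moves: "0 0 0 1.5 0 0 30;0 0 0 1.5 0 0 30;0 0 0 0 0 0 30"

```text
clock: 15.45
ee_pos: [0.4873, -0.1458, 0.0135]
tool_rot: [-0.0, 0.999, 0.032, 0.0]
wrist_force: [0.0, 0.6, -1.1]
finger_gap: 0.034
grasp_force: 30.0
```

>>> jog_arm:
  moves: "0 0 0 1.5 0 0 30;0 0 0 1.5 0 0 30;0 0 0 0 0 0 30"

```text
clock: 15.75
ee_pos: [0.4903, -0.1457, 0.0135]
tool_rot: [-0.0, 0.999, 0.032, 0.0]
wrist_force: [0.2, -0.1, -2.3]
finger_gap: 0.0341
grasp_force: 30.0
```

>>> jog_arm:
  moves: "0 0 0 1.5 0 0 30;0 0 0 1.5 0 0 30;0 0 0 0 0 0 30"

```text
clock: 16.05
ee_pos: [0.4929, -0.1455, 0.0135]
tool_rot: [-0.0, 0.999, 0.032, -0.0]
wrist_force: [-1.4, 0.1, -2.5]
finger_gap: 0.0338
grasp_force: 30.0
```

>>> jog_arm:
  moves: "0 0 0 1.5 0 0 30;0 0 0 1.5 0 0 30;0 0 0 0 0 0 30"

```text
clock: 16.35
ee_pos: [0.4958, -0.1453, 0.0137]
tool_rot: [-0.0, 0.999, 0.032, -0.0]
wrist_force: [-2.5, -0.1, -1.4]
finger_gap: 0.0336
grasp_force: 30.0
```

>>> jog_arm:
  moves: "0 0 0 1.5 0 0 30;0 0 0 1.5 0 0 30;0 0 0 0 0 0 30"

```text
clock: 16.65
ee_pos: [0.4994, -0.1452, 0.0138]
tool_rot: [0.0, 0.999, 0.032, 0.0]
wrist_force: [-2.7, 0.6, -0.2]
finger_gap: 0.0341
grasp_force: 30.0
```

Ramp contact was at about x = 0.492, so the lock should come near x ≈ 0.515–0.516. I'll continue gently.

>>> jog_arm:
  moves: "0 0 0 1.5 0 0 30;0 0 0 1.5 0 0 30;0 0 0 1 0 0 30;0 0 0 0 0 0 30"

```text
clock: 17.05
ee_pos: [0.5043, -0.1452, 0.014]
tool_rot: [0.0, 0.999, 0.032, 0.001]
wrist_force: [-0.4, -0.4, 0.2]
finger_gap: 0.034
grasp_force: 30.0
```

>>> jog_arm:
  moves: "0 0 0 1.5 0 0 30;0 0 0 1.5 0 0 30;0 0 0 1 0 0 30;0 0 0 0 0 0 30"

```text
clock: 17.45
ee_pos: [0.5073, -0.1447, 0.0137]
tool_rot: [0.0, 0.999, 0.032, 0.0]
wrist_force: [-0.2, -0.6, 1.6]
finger_gap: 0.0339
grasp_force: 30.0
```

>>> jog_arm:
  moves: "0 0 0 1 0 0 30;0 0 0 1 0 0 30;0 0 0 1 0 0 30;0 0 0 0 0 0 30"

```text
clock: 17.85
ee_pos: [0.5102, -0.1444, 0.0137]
tool_rot: [0.0, 0.999, 0.032, 0.0]
wrist_force: [-0.7, 0.2, 0.5]
finger_gap: 0.034
grasp_force: 30.0
```

>>> jog_arm:
  moves: "0 0 0 1 0 0 30;0 0 0 1 0 0 30;0 0 0 0 0 0 30"

```text
clock: 18.15
ee_pos: [0.5123, -0.1443, 0.0137]
tool_rot: [0.0, 0.999, 0.032, 0.0]
wrist_force: [-0.8, 1.1, 0.8]
finger_gap: 0.0337
grasp_force: 30.0
```

>>> jog_arm:
  moves: "0 0 0 1 0 0 30;0 0 0 0 0 0 30;0 0 0 0 0 0 30"

```text
clock: 18.45
ee_pos: [0.5132, -0.1443, 0.0135]
tool_rot: [0.0, 0.999, 0.032, 0.0]
wrist_force: [0.7, -0.8, -1.0]
finger_gap: 0.0339
grasp_force: 30.0
```

>>> jog_arm:
  moves: "0 0 0 1 0 0 30;0 0 0 0 0 0 30;0 0 0 0 0 0 30"

```text
clock: 18.75
ee_pos: [0.5138, -0.1441, 0.0135]
tool_rot: [-0.0, 0.999, 0.032, -0.0]
wrist_force: [-0.8, 0.7, -1.5]
finger_gap: 0.0339
grasp_force: 30.0
```

>>> jog_arm:
  moves: "0 0 0 1 0 0 30;0 0 0 0 0 0 30;0 0 0 0 0 0 30"

```text
clock: 19.05
ee_pos: [0.5142, -0.144, 0.0135]
tool_rot: [-0.0, 0.999, 0.032, -0.001]
wrist_force: [-2.0, -0.2, -1.2]
finger_gap: 0.034
grasp_force: 30.0
```

>>> jog_arm:
  moves: "0 0 0 0.7 0 0 30;0 0 0 0 0 0 30;0 0 0 0 0 0 30"

```text
clock: 19.35
ee_pos: [0.5146, -0.144, 0.0135]
tool_rot: [-0.0, 0.999, 0.032, -0.001]
wrist_force: [-4.8, -0.8, 0.3]
finger_gap: 0.0339
grasp_force: 30.0
```

Resistance is rising like the buffer, past the estimated lock position. Now the tug back.

>>> jog_arm:
  moves: "0 0 0 -1 0 0 30;0 0 0 -1 0 0 30;0 0 0 -0.8 0 0 30;0 0 0 0 0 0 30"

```text
clock: 19.75
ee_pos: [0.5139, -0.1443, 0.0139]
tool_rot: [0.0, 1.0, 0.032, 0.001]
wrist_force: [-0.8, 0.4, -2.8]
finger_gap: 0.0336
grasp_force: 30.0
```

>>> jog_arm:
  moves: "0 0 0 -0.7 0 0 30;0 0 0 0 0 0 30;0 0 0 0 0 0 30"

```text
clock: 20.05
ee_pos: [0.513, -0.1446, 0.0139]
tool_rot: [0.0, 0.999, 0.032, 0.001]
wrist_force: [0.4, -0.0, -2.2]
finger_gap: 0.0336
grasp_force: 30.0
```

>>> jog_arm:
  moves: "0 0 0 -0.7 0 0 30;0 0 0 0 0 0 30;0 0 0 0 0 0 30"

```text
clock: 20.35
ee_pos: [0.5129, -0.1446, 0.014]
tool_rot: [0.0, 0.999, 0.032, 0.001]
wrist_force: [4.2, 1.6, -3.0]
finger_gap: 0.0338
grasp_force: 30.0
```

>>> jog_arm:
  moves: "0 0 0 -0.6 0 0 30;0 0 0 0 0 0 30;0 0 0 0 0 0 30"

```text
clock: 20.65
ee_pos: [0.5128, -0.1446, 0.0141]
tool_rot: [0.0, 1.0, 0.032, 0.002]
wrist_force: [5.4, -0.3, -3.2]
finger_gap: 0.0338
grasp_force: 30.0
```

It holds at x = 0.5128 while the pull rises. I'll bring the tug to about 8–9 N.

>>> jog_arm:
  moves: "0 0 0 -0.5 0 0 30;0 0 0 0 0 0 30;0 0 0 0 0 0 30;0 0 0 0 0 0 30"

```text
clock: 21.05
ee_pos: [0.5128, -0.1446, 0.0141]
tool_rot: [0.0, 1.0, 0.031, 0.002]
wrist_force: [5.9, 1.0, -2.6]
finger_gap: 0.0338
grasp_force: 30.0
```

>>> jog_arm:
  moves: "0 0 0 -0.6 0 0 30;0 0 0 0 0 0 30;0 0 0 0 0 0 30;0 0 0 0 0 0 30"

```text
clock: 21.45
ee_pos: [0.5128, -0.1446, 0.0142]
tool_rot: [0.0, 1.0, 0.031, 0.003]
wrist_force: [7.1, 1.9, -4.3]
finger_gap: 0.0342
grasp_force: 30.0
```

>>> jog_arm:
  moves: "0 0 0 -0.6 0 0 30;0 0 0 0 0 0 30;0 0 0 0 0 0 30;0 0 0 0 0 0 30;0 0 0 0 0 0 30"

```text
clock: 21.95
ee_pos: [0.5127, -0.1446, 0.0142]
tool_rot: [0.0, 1.0, 0.031, 0.003]
wrist_force: [6.6, 1.6, -4.4]
finger_gap: 0.0339
grasp_force: 30.0
```

>>> jog_arm:
  moves: "0 0 0 -0.8 0 0 30;0 0 0 0 0 0 30;0 0 0 0 0 0 30;0 0 0 0 0 0 30"

```text
clock: 22.35
ee_pos: [0.5127, -0.1446, 0.0142]
tool_rot: [0.0, 1.0, 0.031, 0.004]
wrist_force: [9.7, 2.6, -6.1]
finger_gap: 0.0337
grasp_force: 30.0
```

The lock is proven at 9.7 N with no movement. I'll relax the pull, then let go.

>>> jog_arm:
  moves: "0 0 0 1 0 0 30;0 0 0 1 0 0 30;0 0 0 1 0 0 30;0 0 0 1 0 0 30;0 0 0 0 0 0 30;0 0 0 0 0 0 30"

```text
clock: 22.95
ee_pos: [0.5128, -0.1446, 0.0138]
tool_rot: [0.0, 0.999, 0.032, 0.001]
wrist_force: [3.1, -0.4, -2.1]
finger_gap: 0.0338
grasp_force: 30.0
```

>>> jog_arm:
  moves: "0 0 0 0.6 0 0 30;0 0 0 0 0 0 30;0 0 0 0 0 0 40;0 0 0 0 0 0 52;0 0 0 0 0 0 60;0 0 0 0 0 0 60"
  grip_force: 10

```text
clock: 23.55
ee_pos: [0.5122, -0.1441, 0.0135]
tool_rot: [-0.0, 0.999, 0.032, -0.001]
wrist_force: [0.3, 0.1, 0.3]
finger_gap: 0.0588
grasp_force: 0.0
```

>>> jog_arm:
  moves: "0 0 0 0 0 -10 60;0 0 0 0 0 -25 60;0 0 0 0 0 -40 60;0 0 0 0 0 -40 60;0 0 0 -40 0 -20 60;0 0 0 -45 20 0 60;0 0 0 -40 30 0 60;0 0 0 0 0 0 60"

```text
clock: 24.35
ee_pos: [0.3872, -0.2046, 0.1497]
tool_rot: [0.001, 1.0, 0.029, -0.001]
wrist_force: [0.3, -0.7, 0.0]
finger_gap: 0.06
grasp_force: 0.0
```

>>> jog_arm:
  moves: "0 0 0 -20 45 0 60;0 0 0 -20 45 0 60;0 0 0 0 45 0 60;0 0 0 0 45 0 60;0 0 0 0 40 0 60;0 0 0 0 0 0 60"

```text
clock: 24.95
ee_pos: [0.3665, -0.4296, 0.1486]
tool_rot: [0.002, 1.0, 0.03, 0.001]
wrist_force: [-0.5, 0.9, -0.1]
finger_gap: 0.06
grasp_force: 0.0
```

Run:
```python
from h import *
s=monitor.sense();print(s["clock"],s["ee_pos"],s["wrist_force"])
f=cam("side");t=cam("top")
a=cv2.resize(f["image"][175:325,215:375],(427,400),interpolation=cv2.INTER_CUBIC)
b=cv2.resize(t["image"][145:275,300:420],(369,400),interpolation=cv2.INTER_CUBIC)
cv2.imwrite("pics/end.png",np.hstack([a,b]))
```

```text
24.95 [ 0.36645648 -0.42955327  0.1486439 ] [-0.46550413  0.90713065 -0.0648217 ]
```

View pics/end.png

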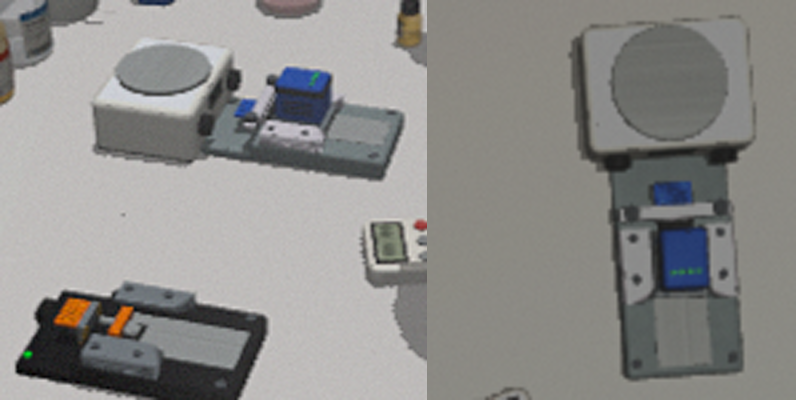

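The pack is seated between the stirrer rails at about (685,257), up against the catch carriage. The charger is empty and the gripper is clear.

>>> jog_arm:
  moves: "0 0 0 0 0 0 60;0 0 0 0 0 0 60;0 0 0 0 0 0 60"

```text
clock: 25.35
ee_pos: [0.3656, -0.423, 0.1491]
tool_rot: [0.0, 0.999, 0.032, 0.0]
wrist_force: [-0.1, 0.2, 0.4]
finger_gap: 0.0601
grasp_force: 0.0
```

```bash
python3 -c "
from rig import r
print(r.close_job())"
```

```text
the job is handed in; nothing more can be done
None
```

The blue pack is out of the charger and seated in the stirrer; it held a 9.7 N tug without moving, then I let go, backed the gripper clear and handed the job in at about 25 s (no verdict was returned).

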